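# Prop open the compressor hood

### The job

The green hood of the bench compressor is standing raised, only just held by its stiff hinge. Swing the red-handled prop rod on the compressor's side up until its ball tip stands under the yellow socket on the hood's edge, let go of it, then press the hood down onto the rod until the tip sits fully home in the socket and the rod carries the hood. Leave the loose black-handled spare rod where it lies, and end clear of everything.

Things in the scene. Friction and masses are not known exactly. Their poses are not given: they have to be found in the camera images.
- prop_rod (a joint): Angle of the steel prop rod about its pivot on the compressor's side facing the robot, rad: 0 lying level, grows as the tip swings up (limit 1.6), about 0.97 when seated. Pivot to centre of the 16 mm ball tip: 165 mm. Stiff pivot: the rod stays where it is let go (about 2 to 3 N at the handle moves it).
- prop_grip (a point): Centre of the rod's red round handle, 16 mm thick, 75 mm long, level, sticking out towards the robot; it can turn between the fingers. Axes turn with the rod: x along handle and pivot axis, towards the machine (the tip rises by positive turns about x); y along the rod to its tip. The pivot lies 105 mm from here along -y and 85 mm along +x; rod and tip are in the pivot's plane.
- hood (a joint): Opening angle of the green hood about its level hinge, rad: 0 shut, grows as it opens (limit 1.25); 0.95 to 1.05 at the start, about 0.69 when it rests on the seated rod. The stiff hinge holds it at its start angle; a push of 1 to 2 N at the free edge lowers it, and below about 0.8 it sinks by its own weight. At its start angle the rod swings up beneath the socket without touching it.
- hood_edge (a point): Point on the top face of the green sheet hood (224 x 270 mm, 8 mm thick), a place to press. Axes turn with the hood: x along the hinge, away from the robot; y from the free edge towards the hinge; z out of the top face. The hinge axis lies 250 mm from here along y and 4 mm along -z; the hood closes by positive turns about x. The free edge is 26 mm further out.
- socket (a point): Where the ball tip's centre comes to rest, in the yellow socket beside the hood's edge facing the robot, in the rod's plane, 200 mm from the hinge. The socket is a V channel open downwards, 72 mm wide at the mouth, 28 mm at its roof, 22 mm deep; it guides the tip in when the hood comes down on a rod standing at 0.85 to 1.09 rad. Axes as the hood's.
- spare_rod: Loose spare steel prop rod with a black handle, 180 mm long, lying on the bench; a bystander. Origin under the middle of the rod, x along it.

How it is judged:
On the way:
1. the prop rod stands up under the socket, with the hood still raised above it (value of joint prop_rod between 0.8 and 1.16 rad and value of joint hood above 0.82 rad), for 0.2 s.
At the end, for the whole second after the job is handed in: the rod's ball tip sits in the hood's socket and bears the hood: rod at 0.82 to 1.14 rad, hood at 0.62 to 0.78 rad, the hood pressing on the rod with more than 0.1 N (value of joint prop_rod between 0.82 and 1.14 rad and value of joint hood between 0.62 and 0.78 rad and contact force between hood and prop_rod above 0.1 N); the robot touches nothing.
It fails at once if the loose black-handled spare rod is shifted by more than 30 mm (distance of spare_rod from where it was at the start of the episode above 0.03 m).
It also fails if it takes over 51 s, if anything falls off the work surface, if the arm or the gripper's body presses on something with over 40 N, if the wrist force passes 120 N, or if a joint passes its speed limit or range.

### The arm

A 7-joint arm with a two-finger parallel gripper is mounted at the origin on the work surface. World frame = base frame: x ahead of the robot, y to its left, z up, the work surface at z = 0. Lengths are in m, angles in rad, forces in N, time in s.
With the tool pointing down it reaches from about 0.4 to 0.85 m from the base axis. Payload 10.4 kg.
Tool frame: the origin (TCP) lies at the centre of the arm's flange, where the gripper is bolted on; the fingertips stand 173 mm ahead of it and the grasp point (between the pads) lies 155 mm ahead of it (manip.nose_length is the distance from the TCP to the fingertips, in m); z points along the fingers, x is the direction in which the jaws open and shut, and the axes are right-handed (so a half turn about z gives the same grasp; the last joint's range is limited). The gripper opens to 85 mm and grips with 20 to 120 N. Pads are 22 mm wide; open, the fingers measure 114 mm over their backs; the gripper's body (76 mm by 85 mm) begins 54 mm behind the grasp point. The pads swing forward as they close: fully open they stand 13 mm farther back than shut.
Start: joints at [-1.141, 0.332, -0.065, 1.46, 0.022, 1.35, -0.088], TCP at [0.273, 0.562, 0.405] pointing down, gripper open.
Joint ranges: [-2.6, 2.6], [-0.5, 2.12], [-1.47, 1.34], [0.16, 2.42], [-1.27, 4.41], [0.06, 2.06], [-2.6, 2.6]. Speed limits (rad/s): [2.22, 2.22, 2.79, 2.79, 3.14, 3.14, 3.14].

### API

Orientations are given as a unit quaternion [x, y, z, w].
In Python, from workcell import status, cams, order, manip gives the robot as it stands.
- The arm moves only by the tool servo_tool, never from a script. Its argument "motion" is a list that holds one entry, the list of rows, each a list of 6 numbers: the shift along the tool's x, y, z in units of 50 mm (1.0 is 50 mm), then the turn, a rotation vector about the tool's x, y, z in units of 5 degrees (1.0 is 5 degrees). In form: [[[x, y, z, ax, ay, az], ...]]. A call has 1 to 12 rows; each row shifts and turns the pose as measured when the row begins, along the tool's axes as they then stand; what a row does not reach is not made up. A row lasts 1/10 s, in which the tool goes at most 50 mm and 8.59 degrees, less where a joint would pass 70% of its speed; a pose out of reach is approached as far as the arm can. A call is refused whole if a number of a shift passes 1 or a number of a turn 1, either way. A call with a gripper value outside its range is refused whole. "jaw" is the closure in counts, from 0 (fully open) to 255 (shut), set as the call begins (left out, the last holds). The fingers move at their own pace and stop on an object; "force" is the grip in N (left out, the last holds). Time passes only in rows, so rows that do not move let the fingers close. It gives the time, the measured TCP pose, the force and the opening at its end, in the units of the state.
- status.get_obs(): the state, without advancing time (a new reading comes with each control period).
- cams.camera(name): name is "scene" or "top"; returns a dict with "color" (400x640x3 uint8, red, green, blue), "vertical_fov" (degrees; the focal length in pixels is half the picture's height over the tangent of half this angle, whatever the lens; pixels are square), "cx", "cy" (the principal point, pixels), "k1" (the pictures are not rectified: a ray, as slopes to the right and down, at radius r is drawn at 1 + k1 r^2 times it, then the intrinsics apply), "extrinsics" (4x4, takes a point from camera to world coordinates). Camera axes: x right, y down, z forward; pixel columns grow to the right and rows downward; lengths in m; the calibration is good to about 2 mm. A picture is of the moment at which its call begins. There is no depth.
- order.hand_in(): hands the job in, once; it reports no verdict.
The state is a dict: "clock": time; "joint_pos": joint angles; "joint_velocities": joint speeds; "tau": joint torques, N m; "position": TCP position; "ee_rot": TCP orientation; "ft_force": force on the tool from outside, world axes, zero at the start; "torque": the same for the moment, N m; "grip_width": opening from 0.0 (shut) to 1.0 (fully open).
Only numpy, scipy, OpenCV 4.12 (cv2) and the standard library are available. Lean on these libraries where they do the work, as an engineer would, in place of code of your own. Each camera call takes 0.05 s, during which the arm holds its last target.

## Working session

There is one attempt and no reset: what is moved stays moved. The work goes in short steps, Python scripts to look and compute and a tool call to move; the robot and the scene stay as the last step left them, time stands still between calls to the robot, and variables do not carry over. Pictures are saved under pics/ and viewed, and the job is handed in when it is done.

Besides the shell and the picture viewer there is one more tool, called after "Emit:" in YAML: its name, and indented under it one key for each argument. servo_tool: Moves the arm, as the interface text tells. Its arguments: {"type":"object","properties":{"motion":{"type":"array","items":{"type":"array","items":{"type":"array","items":{"type":"number"}}}},"jaw":{"type":"number"},"force":{"type":"number"}},"required":["motion"]}

```bash
ls; mkdir -p pics; python3 - <<'E'
from workcell import status,cams,order,manip
import cv2
print(status.get_obs())
for n in("scene","top"):
    c=cams.camera(n); cv2.imwrite(f"pics/{n}0.png",c["color"][:,:,::-1])
    print({k:v for k,v in c.items() if k!="color"})
E
```

```text
pics
{'clock': 0.0, 'joint_pos': array([-1.14059474,  0.33283754, -0.06469539,  1.46095927,  0.02161835,
        1.34987674, -0.08850821]), 'joint_velocities': array([-0.00127252,  0.00051561,  0.00111969, -0.00020755,  0.00022336,
        0.00111638, -0.00102153]), 'tau': array([ 1.45125123e-04, -6.25450373e+01,  4.93260822e-02, -3.91612172e+01,
        1.61225873e-02,  1.00361207e-02, -8.28067709e-05]), 'position': array([0.27336964, 0.56189456, 0.40392862]), 'ee_rot': array([ 8.47783663e-01,  5.30341759e-01, -5.63580033e-04,  4.02267165e-04]), 'ft_force': array([-0.19169171, -0.21528694,  1.05373114]), 'torque': array([0.02699988, 0.05545888, 0.06002324]), 'grip_width': 1.0020073097479636}
{'vertical_fov': 50.735433266570524, 'cx': 327.58194905510226, 'cy': 195.28176954109887, 'k1': -0.11020146385749764, 'extrinsics': array([[ 0.11917655,  0.84584196, -0.51995031,  1.14882345],
       [ 0.99287191, -0.10233098,  0.06110432, -0.15851837],
       [-0.00152242, -0.52352626, -0.85200818,  1.01327735],
       [ 0.        ,  0.        ,  0.        ,  1.        ]])}
{'vertical_fov': 42.68406203434314, 'cx': 324.61059047751326, 'cy': 198.23587956181072, 'k1': -0.16788804299507704, 'extrinsics': array([[ 1.13219242e-01, -9.73171855e-01,  2.00294643e-01,
         3.24900561e-01],
       [-9.93569828e-01, -1.10766570e-01,  2.34470278e-02,
        -1.16562059e-01],
       [-6.32036875e-04, -2.01661369e-01, -9.79455100e-01,
         1.27652707e+00],
       [ 0.00000000e+00,  0.00000000e+00,  0.00000000e+00,
         1.00000000e+00]])}
```

View pics/scene0.png

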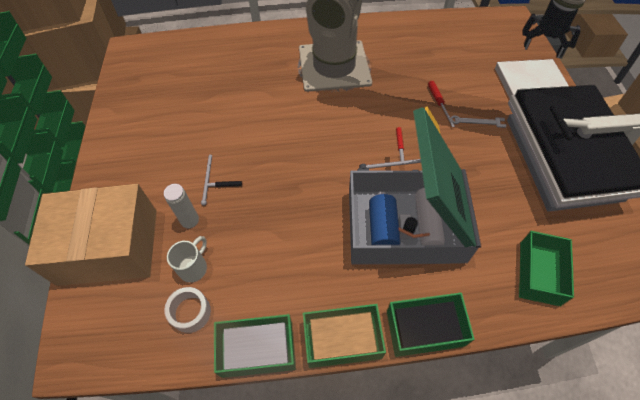

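View pics/top0.png

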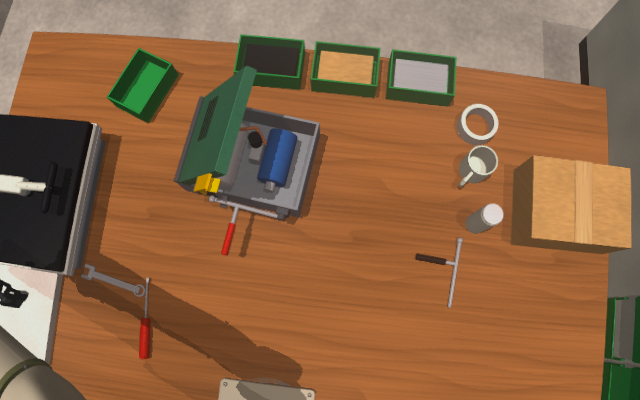

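Both views show the compressor near scene (415,210) / top (250,160), its hood hinged on the +y side. The red prop handle is at scene (400,140) and top (231,230). The spare rod is far off, at scene (208,180). Next I'll enlarge the area around the rod.

```bash
python3 - <<'E'
import cv2
a=cv2.imread("pics/scene0.png")[90:280,335:495]; cv2.imwrite("pics/s0c.png",cv2.resize(a,None,fx=3.1,fy=3.1,interpolation=cv2.INTER_CUBIC))
a=cv2.imread("pics/top0.png")[60:265,165:335]; cv2.imwrite("pics/t0c.png",cv2.resize(a,None,fx=2.9,fy=2.9,interpolation=cv2.INTER_CUBIC))
a=cv2.imread("pics/scene0.png")[100:180,350:450]; cv2.imwrite("pics/s0d.png",cv2.resize(a,None,fx=7,fy=7,interpolation=cv2.INTER_CUBIC))
a=cv2.imread("pics/top0.png")[165:265,180:300]; cv2.imwrite("pics/t0d.png",cv2.resize(a,None,fx=6,fy=6,interpolation=cv2.INTER_CUBIC))
E
```

```text
(no output)
```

View pics/s0c.png

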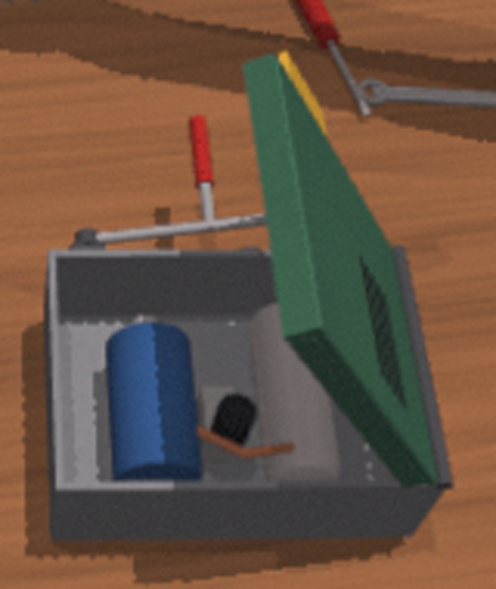

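View pics/t0c.png

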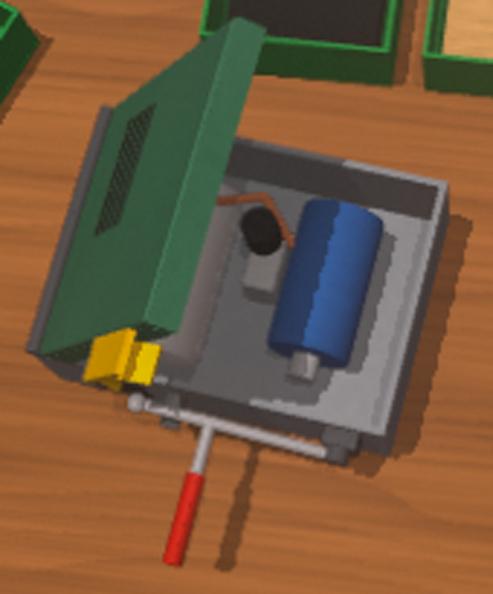

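View pics/s0d.png

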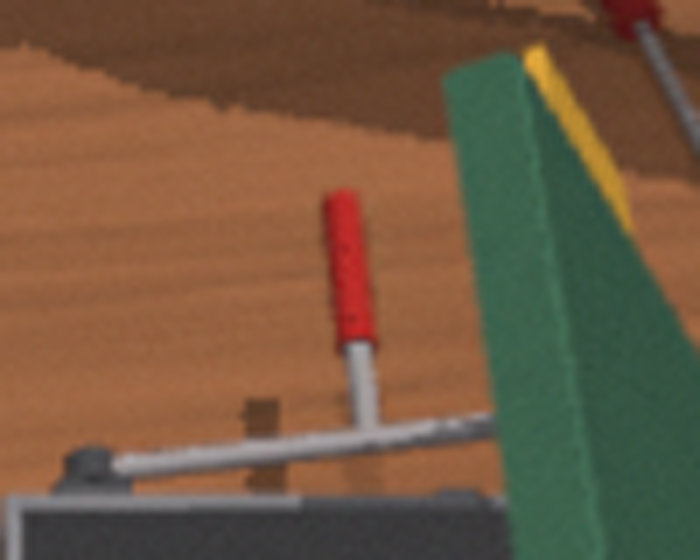

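View pics/t0d.png

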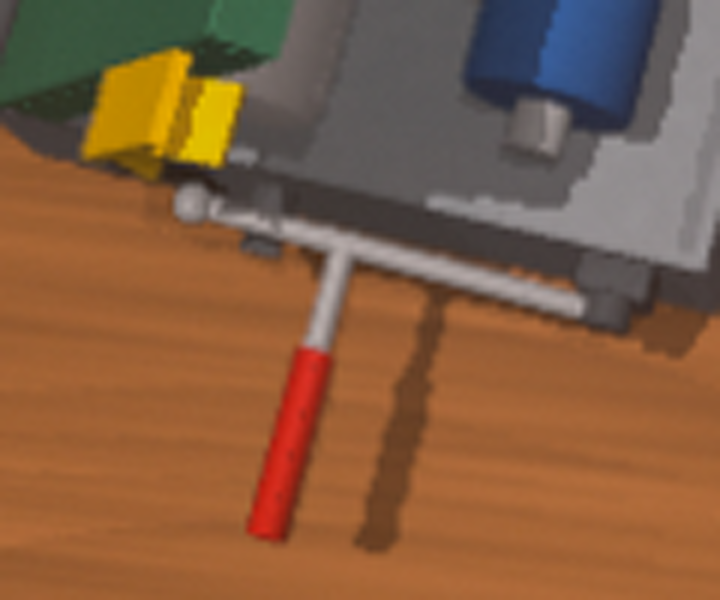

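```bash
cat > h.py <<'E'
import numpy as np
from scipy.optimize import least_squares
C={'scene':(50.735433266570524,327.58194905510226,195.28176954109887,-0.11020146385749764,np.array([[ 0.11917655,0.84584196,-0.51995031,1.14882345],[0.99287191,-0.10233098,0.06110432,-0.15851837],[-0.00152242,-0.52352626,-0.85200818,1.01327735]])),
'top':(42.68406203434314,324.61059047751326,198.23587956181072,-0.16788804299507704,np.array([[1.13219242e-01,-9.73171855e-01,2.00294643e-01,3.24900561e-01],[-9.93569828e-01,-1.10766570e-01,2.34470278e-02,-1.16562059e-01],[-6.32036875e-04,-2.01661369e-01,-9.79455100e-01,1.27652707e+00]]))}
def proj(n,p):
    f,cx,cy,k,E=C[n]; F=200/np.tan(np.radians(f)/2)
    q=E[:,:3].T@(np.asarray(p)-E[:,3]); s=q[:2]/q[2]; s=s*(1+k*(s@s)); return s*F+[cx,cy]
def frame(yaw):
    c,s=np.cos(yaw),np.sin(yaw); return np.array([c,s,0]),np.array([-s,c,0]),np.array([0,0,1.])
def pts(v):
    yaw,px,py,pz,a,hy,hz,hx,b=v; X,Y,Z=frame(yaw); P=np.array([px,py,pz])
    r=np.cos(a)*Y+np.sin(a)*Z
    d={'end':P+.105*r-.1225*X,'start':P+.105*r-.0475*X,'junc':P+.105*r,'tip':P+.165*r,'grip':P+.105*r-.085*X,'piv':P}
    H=P+hx*X+hy*Y+hz*Z
    hin=np.cos(b)*Y-np.sin(b)*Z   # toward hinge
    hn=np.cos(b)*Z+np.sin(b)*Y    # out of top
    for n,s in(('near',-.112),('far',.112)): d[n]=H+s*X-.276*hin+.004*hn
    d['edge']=H-.25*hin+.004*hn; d['hinge']=H; d['X']=X;d['Y']=Y;d['hn']=hn;d['hin']=hin
    return d
E
cat > fit0.py <<'E'
from h import *
c=lambda u,v,s,o:np.array([(u+.5)/s-.5+o[0],(v+.5)/s-.5+o[1]])
t=lambda u,v:c(u,v,6,(180,165)); s=lambda u,v:c(u,v,7,(350,100))
T=lambda u,v:c(u,v,2.9,(165,60)); S=lambda u,v:c(u,v,3.1,(335,90))
O=[('top','tip',t(192,203)),('top','end',t(268,533)),('top','start',t(313,350)),('top','junc',t(342,245)),
('scene','end',s(341,195)),('scene','start',s(358,343)),('scene','junc',s(367,435)),
('scene','near',S(280,53)),('scene','far',S(325,330)),('top','near',T(145,320)),('top','far',T(240,19))]
def res(v):
    d=pts(v); return np.concatenate([proj(n,d[k])-o for n,k,o in O])
r=least_squares(res,[-.1,.45,.0,.15,.1,.25,.1,.12,1.0],x_scale=.1)
print(r.x.round(4)); print(r.fun.reshape(-1,2).round(1))
for k,p in pts(r.x).items(): print(k,p.round(4))
np.save('v.npy',r.x)
E
python3 fit0.py
```

```text
[-0.122   0.513   0.0076  0.1148  0.0248  0.1432 -0.0442  0.1302  1.4593]
[[ 0.6 -0.6]
 [-1.4  1.7]
 [-0.3  0.6]
 [ 0.3 -1.6]
 [-0.4 -0.3]
 [-0.4 -0.2]
 [-0.   1. ]
 [-1.6  0.7]
 [-1.7 -0.1]
 [-1.1  0.3]
 [-2.1 -1.4]]
end [0.4042 0.1267 0.1174]
start [0.4786 0.1176 0.1174]
junc [0.5258 0.1118 0.1174]
tip [0.5331 0.1713 0.1188]
grip [0.4414 0.1221 0.1174]
piv [0.513  0.0076 0.1148]
near [0.5452 0.121  0.3453]
far [0.7676 0.0937 0.3453]
edge [0.6568 0.1102 0.3194]
hinge [0.6597 0.1339 0.0706]
X [ 0.9926 -0.1217  0.    ]
Y [0.1217 0.9926 0.    ]
hn [0.1209 0.9864 0.1112]
hin [ 0.0135  0.1104 -0.9938]
```

```bash
cat > fit1.py <<'E'
exec(open('fit0.py').read().split('r=least')[0])
O+=[('scene','hfar',S(432,483)),('top','hnear',T(46,352)),('top','hfar',T(110,110))]
def P2(v):
    off,L,W=v[4],v[5],v[6]
    a=v[7]; w=[*v[:4],a,.2476-.637*off,.0088-.771*off,v[8],v[9]]
    d=pts(w); H=d['hinge'];X=d['X']
    for n,s in(('near',-1),('far',1)):
        d[n]=H+s*W/2*X-L*d['hin']+.004*d['hn']; d['h'+n]=H+s*W/2*X-.006*d['hin']+.004*d['hn']
    d['sock']=H-.2*d['hin']+off*d['hn']
    return d,w
def res(v):
    d,_=P2(v); e=np.concatenate([proj(n,d[k])-o for n,k,o in O])
    return np.concatenate([e,[(v[4]+.015)/.01,(v[5]-.276)/.001,0*v[6]]])
best=None
for b in(.95,1.05):
  for W in(.224,.27):
    r=least_squares(lambda u:res([*u[:6],u[6],*u[7:]]),[-.1,.5,.0,.12,-.015,.276,W,.05,.13,b],x_scale=.1,loss='soft_l1')
    if best is None or r.cost<best.cost: best=r
r=best
print(r.cost,r.x.round(4)); print(res(r.x)[:-3].reshape(-1,2).round(1).tolist())
d,w=P2(r.x)
for k,p in d.items(): print(k,p.round(4))
np.save('w.npy',w)
E
python3 fit1.py
```

```text
12.158761767297326 [-0.1102  0.5141  0.0104  0.0936 -0.0056  0.2759  0.2199  0.2171  0.1305
  1.0296]
[[-0.0, -1.0], [-0.9, 2.0], [-0.2, 0.9], [0.2, -1.4], [-0.8, -0.2], [-0.5, -0.1], [0.1, 1.1], [-1.9, 1.3], [-1.0, -1.1], [-0.4, -0.5], [-3.2, -0.5], [0.4, 0.3], [-1.4, 1.1], [1.7, -0.2]]
end [0.4037 0.1258 0.1163]
start [0.4782 0.1175 0.1163]
junc [0.5254 0.1123 0.1163]
tip [0.5319 0.1705 0.1292]
grip [0.4409 0.1216 0.1163]
piv [0.5141 0.0104 0.0936]
near [0.5469 0.1199 0.3453]
far [0.7655 0.0957 0.3453]
edge [0.6577 0.121  0.3231]
hinge [0.6715 0.2456 0.1067]
X [ 0.9939 -0.11    0.    ]
Y [0.11   0.9939 0.    ]
hn [0.0943 0.8519 0.5152]
hin [ 0.0567  0.512  -0.8571]
hnear [0.5622 0.2581 0.1139]
hfar [0.7808 0.2339 0.1139]
sock [0.6596 0.1385 0.2753]
```

```bash
cat >> fit1.py <<'E'
print('piv proj',proj('scene',d['piv']),s(90,465),proj('top',d['piv']),t(605,290), t(578,302))
for a in (0.02,.1,.2,.3):
  # fixed-angle fits
  f=lambda u:res([*u[:6],u[6],a,*u[7:]])
  q=least_squares(f,np.delete(r.x,7),x_scale=.1,loss='soft_l1'); dd,_=P2([*q.x[:7],a,*q.x[7:]])
  print(a,q.cost,q.x.round(3),proj('scene',dd['piv']),proj('top',dd['piv']),dd['grip'],dd['hinge'])
E
python3 fit1.py | tail -8
```

```text
hfar [0.7808 0.2339 0.1139]
sock [0.6596 0.1385 0.2753]
piv proj [362.60915094 168.03850604] [362.42857143 166.        ] [280.31930321 215.42198111] [280.41666667 212.91666667] [275.91666667 214.91666667]
0.02 19.677025023806827 [-0.102  0.515  0.011  0.105  0.003  0.275  0.22   0.132  1.036] [363.14686434 165.81866297] [279.74285768 214.1738342 ] [0.44121399 0.12395482 0.10713034] [0.67101079 0.24205917 0.11175643]
0.1 15.1266075735695 [-1.050e-01  5.140e-01  1.000e-02  1.010e-01 -1.000e-03  2.760e-01
  2.200e-01  1.320e-01  1.035e+00] [362.70906305 166.47181265] [280.17177366 214.82879865] [0.44065535 0.12286528 0.11157715] [0.67097188 0.24293405 0.11028471]
0.2 12.223953929838038 [-0.109  0.514  0.01   0.095 -0.005  0.276  0.22   0.131  1.03 ] [362.57895554 167.78635507] [280.33513961 215.3890779 ] [0.44078899 0.12179971 0.11555812] [0.6713312  0.24518742 0.10729155]
0.3 13.6944785700703 [-0.114  0.515  0.011  0.089 -0.008  0.276  0.219  0.13   1.026] [362.92852776 169.17345059] [280.06120047 215.45591231] [0.44172074 0.12081144 0.12005211] [0.67228592 0.24784741 0.10415064]
```

```bash
cat >> h.py <<'E'
from scipy.spatial.transform import Rotation as R
def rel(target,Rt=None):
    from workcell import status
    o=status.get_obs(); Rc=R.from_quat(o['ee_rot'])
    print('t',round(float(o['clock']),2),'pos',o['position'].round(4),'F',o['ft_force'].round(1),'w',round(float(o['grip_width']),3),'j',o['joint_pos'].round(2))
    print('shift units',(Rc.inv().apply(np.asarray(target)-o['position'])/.05).round(2))
    if Rt is not None: print('turn units',np.degrees((Rc.inv()*Rt).as_rotvec()).round(2)/5)
def down(yawx): # tool z down, tool x at heading yawx
    return R.from_euler('z',yawx)*R.from_euler('x',np.pi)
E
python3 - <<'E'
from h import *
Rt=down(np.radians(83.7)); rel([.435,.123,.4],Rt)
o=np.array([.435,.123,.4])-[.2734,.5619,.4039]; print(Rt.inv().apply(o)/.05)
E
```

```text
t 0.1 pos [0.2734 0.5619 0.404 ] F [ 0.2 -0.5 -0.4] w 0.998 j [-1.14  0.33 -0.06  1.46  0.02  1.35 -0.09]
shift units [-6.48  6.75  0.09]
turn units [-2.00e-03  1.40e-02 -3.93e+00]
[-8.37032797  4.17572959  0.078     ]
```

Emit:
servo_tool:
  motion:
    - [[0, 0, 0, 0, 0, -1], [0, 0, 0, 0, 0, -1], [0, 0, 0, 0, 0, -1], [0, 0, 0, 0, 0, -1]]
  jaw: 0

```text
clock: 0.5
position: [0.2731, 0.5616, 0.4019]
ee_rot: [0.739, 0.674, -0.002, 0.001]
ft_force: [0.1, 0.2, 0.4]
grip_width: 1.004
```

```bash
python3 - <<'E'
from h import *
rel([.435,.123,.4],down(np.radians(83.7)))
E
```

```text
t 0.5 pos [0.2731 0.5616 0.4019] F [0.1 0.2 0.4] w 1.004 j [-1.1   0.34 -0.11  1.46  0.04  1.35  0.26]
shift units [-8.44  4.03  0.07]
turn units [-0.016  0.056  0.202]
```

Emit:
servo_tool:
  motion:
    - [[-0.7, 0.34, 0, 0, 0, 0], [-0.7, 0.34, 0, 0, 0, 0], [-0.7, 0.34, 0, 0, 0, 0], [-0.7, 0.34, 0, 0, 0, 0], [-0.7, 0.34, 0, 0, 0, 0], [-0.7, 0.34, 0, 0, 0, 0], [-0.7, 0.34, 0, 0, 0, 0], [-0.7, 0.34, 0, 0, 0, 0], [-0.7, 0.34, 0, 0, 0, 0], [-0.7, 0.34, 0, 0, 0, 0], [-0.7, 0.3, 0, 0, 0, 0], [0, 0, 0, 0, 0, 0]]

```text
clock: 1.7
position: [0.4266, 0.1452, 0.3987]
ee_rot: [0.737, 0.676, -0.006, 0.0]
ft_force: [-0.3, 0.4, -0.5]
grip_width: 1.002
```

```bash
python3 - <<'E'
from h import *
rel([.435,.123,.27],down(np.radians(83.7)))
E
```

```text
t 1.7 pos [0.4266 0.1452 0.3987] F [-0.3  0.4 -0.5] w 1.002 j [-0.65 -0.06  0.21  1.91  0.02  1.3   1.04]
shift units [-0.4   0.23  2.58]
turn units [-0.086  0.11   0.266]
```

Emit:
servo_tool:
  motion:
    - [[-0.4, 0.2, 0.3, 0, 0, 0.3], [0, 0, 0.4, 0, 0, 0], [0, 0, 0.4, 0, 0, 0], [0, 0, 0, 0, 0, 0]]

```text
clock: 2.1
position: [0.4344, 0.123, 0.3421]
ee_rot: [0.747, 0.665, -0.006, 0.0]
ft_force: [-0.9, 0.1, 0.9]
grip_width: 0.999
```

```bash
python3 - <<'E'
from h import *
from workcell import cams
import cv2
rel([.435,.123,.27],down(np.radians(83.7)))
for n in("scene","top"):
    c=cams.camera(n)["color"][:,:,::-1].copy(); 
    a=c[60:220,330:490] if n=="scene" else c[130:290,150:310]
    cv2.imwrite(f"pics/{n}1.png",cv2.resize(a,None,fx=3.7,fy=3.7,interpolation=cv2.INTER_CUBIC))
E
```

```text
t 2.1 pos [0.4344 0.123  0.3421] F [-0.9  0.1  0.9] w 0.999 j [-0.62 -0.01  0.24  1.99  0.01  1.17  1.07]
shift units [0.01 0.02 1.44]
turn units [-0.084  0.102 -0.072]
```

View pics/scene1.png

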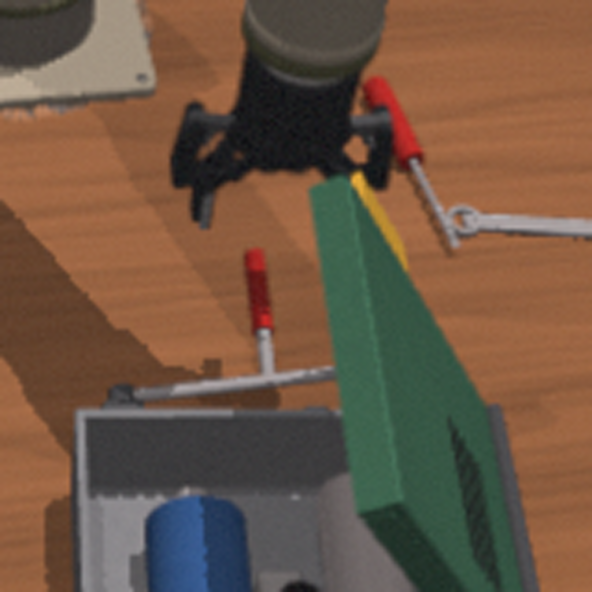

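View pics/top1.png

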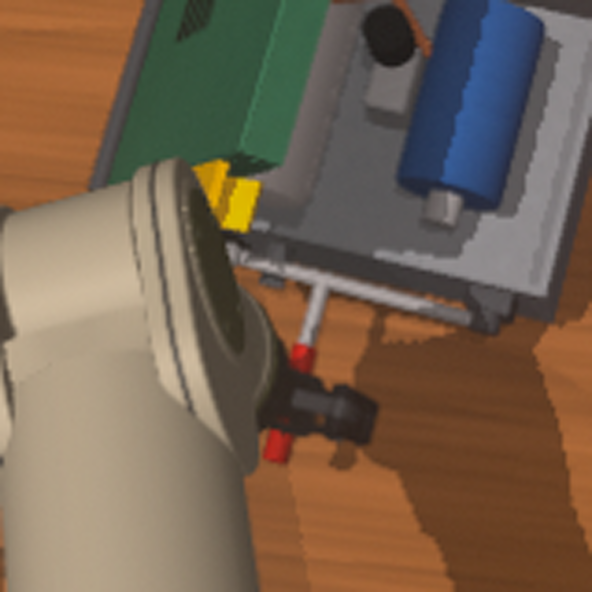

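```bash
python3 - <<'E'
from h import *
from scipy.optimize import fsolve
for z in (.35,.4,.45,.5,.55,.6):
    print(z,[fsolve(lambda p:proj('top',[p[0],p[1],z])-np.array([150+u/3.7,130+v/3.7]),[.5,.1]).round(3).tolist() for u,v in((180,160),(240,320),(280,370),(200,390))])
E
```

```text
0.35 [[0.535, 0.147], [0.457, 0.103], [0.435, 0.08], [0.42, 0.118]]
0.4 [[0.524, 0.133], [0.45, 0.092], [0.429, 0.069], [0.415, 0.105]]
0.45 [[0.513, 0.119], [0.443, 0.08], [0.423, 0.058], [0.41, 0.093]]
0.5 [[0.501, 0.105], [0.436, 0.068], [0.417, 0.048], [0.405, 0.08]]
0.55 [[0.49, 0.09], [0.429, 0.056], [0.411, 0.037], [0.399, 0.067]]
0.6 [[0.479, 0.076], [0.421, 0.044], [0.405, 0.027], [0.394, 0.055]]
```

Emit:
servo_tool:
  motion:
    - [[0, 0, 0.3, 0, 0, 0], [0, 0, 0.3, 0, 0, 0], [0, 0, 0.3, 0, 0, 0], [0, 0, 0.3, 0, 0, 0], [0, 0, 0.25, 0, 0, 0], [0, 0, 0, 0, 0, 0]]

```text
clock: 2.8
position: [0.4371, 0.1269, 0.2769]
ee_rot: [0.745, 0.667, 0.001, 0.002]
ft_force: [-0.7, -0.8, 0.4]
grip_width: 1.003
```

```bash
python3 - <<'E'
from h import *
from workcell import cams
import cv2
rel([.435,.123,.27],down(np.radians(83.7)))
for n in("scene",):
    c=cams.camera(n)["color"][:,:,::-1].copy(); 
    a=c[60:220,330:490] if n=="scene" else c[130:290,150:310]
    cv2.imwrite(f"pics/{n}2.png",cv2.resize(a,None,fx=3.7,fy=3.7,interpolation=cv2.INTER_CUBIC))
E
```

```text
t 2.8 pos [0.4371 0.1269 0.2769] F [-0.7 -0.8  0.4] w 1.003 j [-0.61  0.07  0.24  2.06 -0.02  1.01  1.09]
shift units [-0.08 -0.03  0.14]
turn units [ 0.052  0.006 -0.016]
```

View pics/scene2.png

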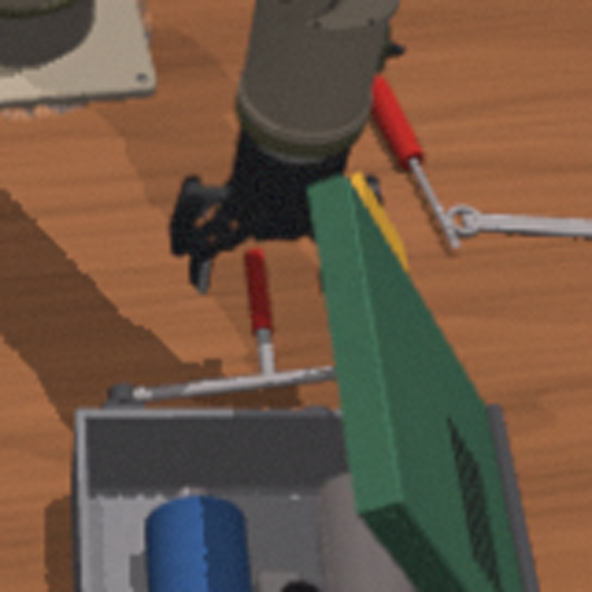

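Emit:
servo_tool:
  motion:
    - [[-0.08, 0, 0.14, 0, 0, 0], [0, 0, 0, 0, 0, 0]]

```text
clock: 3.05
position: [0.4375, 0.123, 0.2718]
ee_rot: [0.745, 0.667, 0.003, 0.002]
ft_force: [0.8, -0.4, -0.3]
grip_width: 0.996
```

Emit:
servo_tool:
  motion:
    - [[0, 0, 0, 0, 0, 0], [0, 0, 0, 0, 0, 0], [0, 0, 0, 0, 0, 0], [0, 0, 0, 0, 0, 0], [0, 0, 0, 0, 0, 0], [0, 0, 0, 0, 0, 0], [0, 0, 0, 0, 0, 0], [0, 0, 0, 0, 0, 0]]
  jaw: 255
  force: 30

```text
clock: 3.85
position: [0.438, 0.1226, 0.273]
ee_rot: [0.746, 0.666, 0.004, 0.003]
ft_force: [-0.6, -0.4, 0.1]
grip_width: 0.178
```

```bash
python3 - <<'E'
from h import *
from workcell import cams
import cv2
rel([.435,.123,.27],down(np.radians(83.7)))
for n in("scene",):
    c=cams.camera(n)["color"][:,:,::-1].copy(); 
    a=c[60:220,330:490] if n=="scene" else c[130:290,150:310]
    cv2.imwrite(f"pics/{n}3.png",cv2.resize(a,None,fx=3.7,fy=3.7,interpolation=cv2.INTER_CUBIC))
E
```

```text
t 3.85 pos [0.438  0.1226 0.273 ] F [-0.6 -0.4  0.1] w 0.178 j [-0.61  0.08  0.24  2.06 -0.02  1.    1.1 ]
shift units [ 0.   -0.06  0.06]
turn units [ 0.1   -0.018 -0.022]
```

View pics/scene3.png

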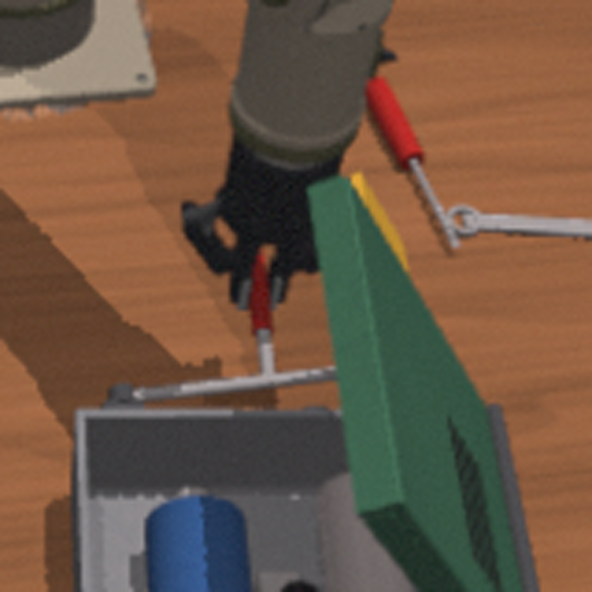

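Emit:
servo_tool:
  motion:
    - [[-0.04, 0, -0.17, 0, 0, 0], [-0.04, 0, -0.17, 0, 0, 0], [-0.07, 0, -0.16, 0, 0, 0], [-0.07, 0, -0.16, 0, 0, 0], [0, 0, 0, 0, 0, 0]]

```text
clock: 4.4
position: [0.4364, 0.1102, 0.3085]
ee_rot: [0.746, 0.666, 0.004, 0.003]
ft_force: [0.7, -1.1, -1.5]
grip_width: 0.176
```

```bash
python3 - <<'E'
from h import *
from workcell import cams
import cv2
rel([.435,.123,.27],down(np.radians(83.7)))
for n in("scene",):
    c=cams.camera(n)["color"][:,:,::-1].copy(); 
    a=c[60:220,330:490] if n=="scene" else c[130:290,150:310]
    cv2.imwrite(f"pics/{n}4.png",cv2.resize(a,None,fx=3.7,fy=3.7,interpolation=cv2.INTER_CUBIC))
E
```

```text
t 4.4 pos [0.4364 0.1102 0.3085] F [ 0.7 -1.1 -1.5] w 0.176 j [-0.6   0.02  0.25  2.04 -0.    1.08  1.11]
shift units [ 0.25 -0.06  0.77]
turn units [ 0.104 -0.016 -0.034]
```

View pics/scene4.png

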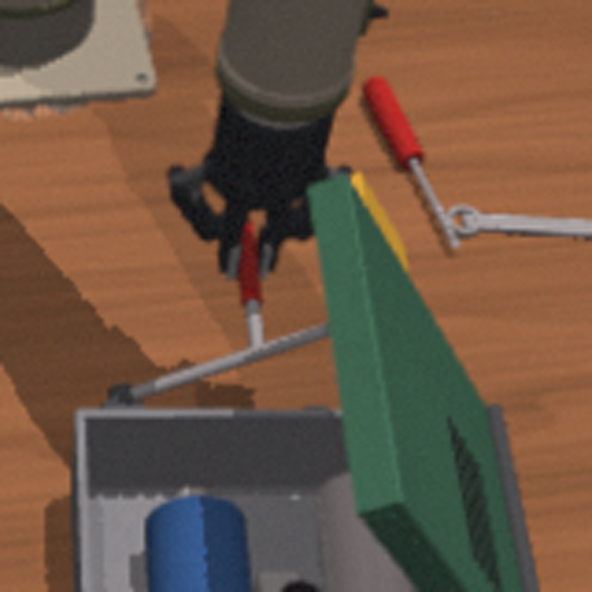

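Emit:
servo_tool:
  motion:
    - [[-0.08, 0, -0.13, 0, 0, 0], [-0.09, 0, -0.125, 0, 0, 0], [-0.1, 0, -0.12, 0, 0, 0], [-0.11, 0, -0.11, 0, 0, 0], [-0.12, 0, -0.1, 0, 0, 0], [-0.12, 0, -0.09, 0, 0, 0], [0, 0, 0, 0, 0, 0]]

```text
clock: 5.15
position: [0.4323, 0.0783, 0.3455]
ee_rot: [0.745, 0.667, 0.005, 0.002]
ft_force: [0.1, 0.2, -1.1]
grip_width: 0.171
```

```bash
cat > look.py <<'E'
from h import *
from workcell import cams
import cv2,sys
k=sys.argv[1]
rel([float(x) for x in sys.argv[2:5]] if len(sys.argv)>4 else [.435,.123,.27],down(np.radians(83.7)))
for n in("scene","top"):
    c=cams.camera(n)["color"][:,:,::-1].copy(); 
    a=c[60:220,330:490] if n=="scene" else c[70:270,150:350]
    cv2.imwrite(f"pics/{n}{k}.png",cv2.resize(a,None,fx=3.7 if n=="scene" else 3,fy=3.7 if n=="scene" else 3,interpolation=cv2.INTER_CUBIC))
E
python3 look.py 5
```

```text
t 5.15 pos [0.4323 0.0783 0.3455] F [ 0.1  0.2 -1.1] w 0.171 j [-0.57 -0.05  0.28  2.02  0.02  1.16  1.16]
shift units [ 0.89 -0.06  1.51]
turn units [ 0.122 -0.054 -0.016]
```

View pics/scene5.png

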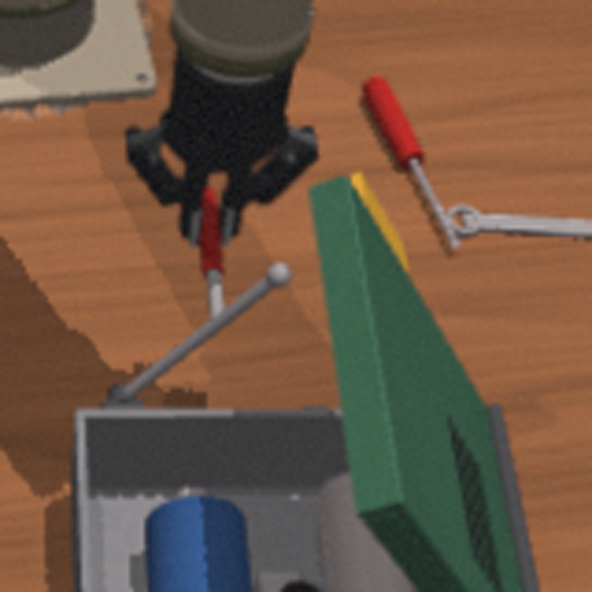

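View pics/top5.png

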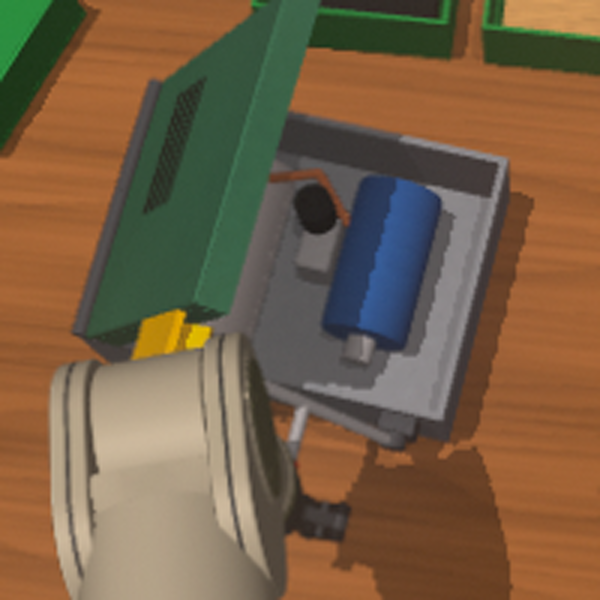

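```bash
python3 - <<'E'
from h import *
w=np.load('w.npy')
for a in(.8,.9,.97,1.05):
    v=w.copy();v[4]=a;d=pts(v)
    print(a,[((proj('scene',d[k])+.5-[330,60])*3.7-.5).round(0) for k in('piv','junc','tip','start')],d['tip'].round(3))
E
```

```text
0.8 [array([122., 401.]), array([237., 337.]), array([308., 296.]), array([230., 283.])] [0.527 0.125 0.212]
0.9 [array([122., 401.]), array([226., 330.]), array([292., 286.]), array([220., 276.])] [0.525 0.112 0.223]
0.97 [array([122., 401.]), array([218., 326.]), array([279., 279.]), array([212., 272.])] [0.524 0.103 0.23 ]
1.05 [array([122., 401.]), array([209., 322.]), array([264., 272.]), array([203., 268.])] [0.523 0.092 0.237]
```

Emit:
servo_tool:
  motion:
    - [[0, 0, 0, 0, 0, 0], [0, 0, 0, 0, 0, 0], [0, 0, 0, 0, 0, 0], [0, 0, 0, 0, 0, 0], [0, 0, 0, 0, 0, 0], [0, 0, 0, 0, 0, 0]]
  jaw: 0

```text
clock: 5.85
position: [0.4321, 0.0786, 0.3442]
ee_rot: [0.745, 0.667, 0.004, 0.003]
ft_force: [-0.1, -0.8, 0.3]
grip_width: 1.0
```

Emit:
servo_tool:
  motion:
    - [[0, 0, -0.3, 0, 0, 0], [0, 0, -0.5, 0, 0, 0], [0, 0, -0.7, 0, 0, 0], [0, 0, -0.8, 0, 0, 0], [0, 0, -0.8, 0, 0, 0], [0, 0, -0.8, 0, 0, 0], [0, 0, -0.6, 0, 0, 0], [0, 0, 0, 0, 0, 0]]

```text
clock: 6.65
position: [0.4291, 0.0782, 0.5769]
ee_rot: [0.745, 0.667, 0.002, 0.002]
ft_force: [-0.1, -0.4, -0.9]
grip_width: 0.997
```

```bash
python3 look.py 6 .6 .3 .58
```

```text
t 6.65 pos [0.4291 0.0782 0.5769] F [-0.1 -0.4 -0.9] w 0.997 j [-0.58 -0.15  0.26  1.62  0.04  1.66  1.14]
shift units [ 4.78  2.91 -0.05]
turn units [0.066 0.002 0.   ]
```

View pics/scene6.png

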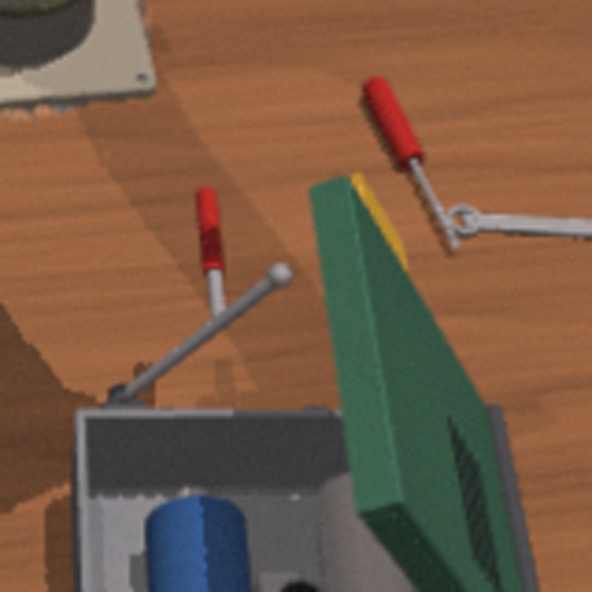

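Emit:
servo_tool:
  motion:
    - [[0.7, 0, 0, 0, 0, 0], [0.7, 0, 0, 0, 0, 0], [0.7, 0, 0, 0, 0, 0], [0.7, 0, 0, 0, 0, 0], [0.7, 0, 0, 0, 0, 0], [0.7, 0, 0, 0, 0, 0], [0.7, 0, 0, -0.1, 0, 0], [0, 0, 0, 0, -1, 0], [0, 0, 0, 0, -1, 0], [0, 0, 0, 0, -1, 0], [0, 0, 0, 0, -1, 0], [0, 0, 0, 0, -1, 0]]
  jaw: 255

```text
clock: 7.95
position: [0.4578, 0.3302, 0.552]
ee_rot: [0.725, 0.648, -0.177, 0.152]
ft_force: [-0.0, 0.0, -0.3]
grip_width: -0.002
```

```bash
cat > pre.py <<'E'
from h import *
import sys
w=np.load('w.npy'); b=float(sys.argv[1]); tilt=np.radians(float(sys.argv[2])); gap=float(sys.argv[3])
w[8]=b; d=pts(w)
p=d['hinge']-.24*d['hin']+(.004+gap)*d['hn']-.05*d['X']
Rt=R.from_rotvec(-tilt*d['X'])*down(np.arctan2(d['Y'][1],d['Y'][0]))
t=p-.173*Rt.as_matrix()[:,2]
print('tip',p.round(3),'tcp target',t.round(3))
rel(t,Rt)
E
python3 pre.py 1.03 30 .05
```

```text
tip [0.613 0.174 0.34 ] tcp target [0.623 0.26  0.49 ]
t 7.95 pos [0.4578 0.3302 0.552 ] F [-0.   0.  -0.3] w -0.002 j [-0.86  0.29  0.09  1.25  0.28  1.96  0.75]
shift units [-0.35  3.45  1.53]
turn units [-0.118 -0.594  0.002]
```

Emit:
servo_tool:
  motion:
    - [[0, 0.5, 0, 0, 0, 0], [0, 0.5, 0, 0, 0, 0], [0, 0.5, 0, 0, 0, 0], [0, 0.5, 0, 0, 0, 0], [0, 0.5, 0, 0, 0, 0], [0, 0.5, 0, 0, 0, 0], [0, 0.4, 0, 0, 0, 0], [0, 0, 0, 0, 0, 0]]

```text
clock: 8.75
position: [0.6331, 0.3136, 0.5314]
ee_rot: [0.719, 0.65, -0.191, 0.153]
ft_force: [-0.3, 0.7, -0.0]
grip_width: -0.002
```

```bash
python3 pre.py 1.03 30 .05; python3 look.py 7
```

```text
tip [0.613 0.174 0.34 ] tcp target [0.623 0.26  0.49 ]
t 8.75 pos [0.6331 0.3136 0.5314] F [-0.3  0.7 -0. ] w -0.002 j [-0.69  0.64  0.17  0.81  0.3   2.01  1.02]
shift units [-0.56 -0.07  1.24]
turn units [-0.268 -0.346  0.186]
t 8.75 pos [0.6331 0.3136 0.5314] F [-0.3  0.7 -0. ] w -0.002 j [-0.69  0.64  0.17  0.81  0.3   2.01  1.02]
shift units [-1.19 -3.38  6.69]
turn units [-0.312  5.654  0.108]
```

View pics/scene7.png

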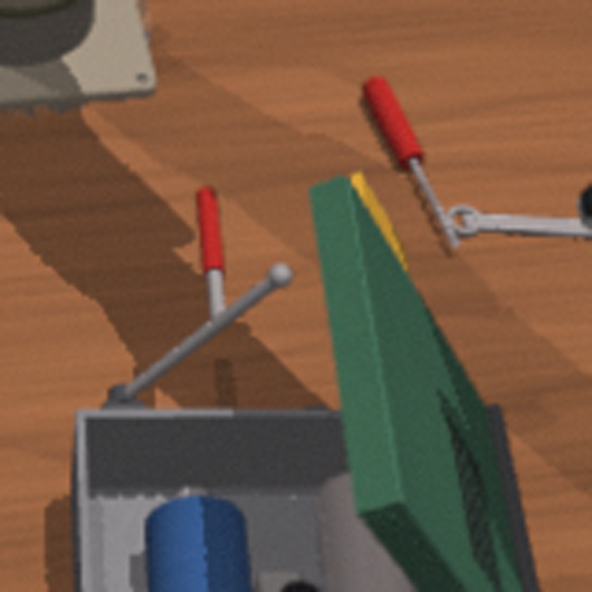

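View pics/top7.png

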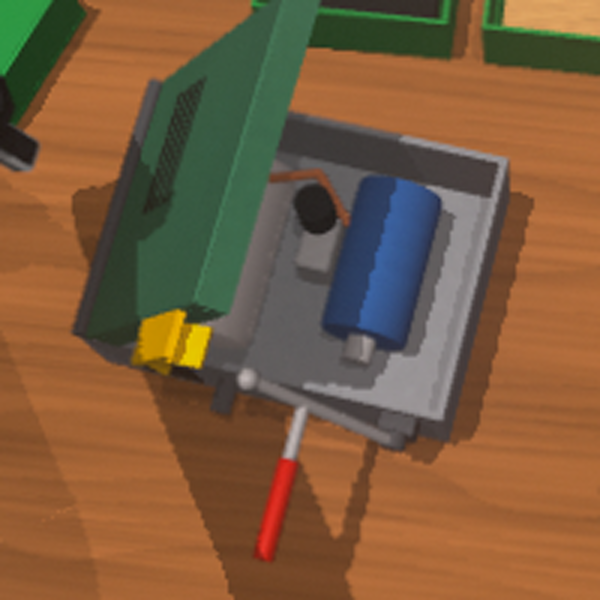

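Emit:
servo_tool:
  motion:
    - [[0, 0, 0.3, 0, 0, 0], [0, 0, 0.3, 0, 0, 0], [0, 0, 0.3, -0.1, -0.2, 0.1], [-0.2, 0, 0.3, -0.1, -0.2, 0.1], [-0.2, 0, 0, 0, 0, 0], [-0.1, 0, 0, 0, 0, 0], [0, 0, 0, 0, 0, 0]]

```text
clock: 9.55
position: [0.6184, 0.2664, 0.4921]
ee_rot: [0.717, 0.647, -0.194, 0.171]
ft_force: [0.6, 0.3, 0.2]
grip_width: 0.001
```

```bash
python3 pre.py 1.03 30 .05; python3 pre.py .95 30 0;python3 pre.py .69 30 0; python3 look.py 8
```

```text
tip [0.613 0.174 0.34 ] tcp target [0.623 0.26  0.49 ]
t 9.55 pos [0.6184 0.2664 0.4921] F [0.6 0.3 0.2] w 0.001 j [-0.68  0.54  0.18  1.06  0.34  1.86  1.  ]
shift units [-0.08  0.1   0.09]
turn units [-0.034  0.     0.088]
tip [0.607 0.116 0.304] tcp target [0.616 0.202 0.454]
t 9.55 pos [0.6184 0.2664 0.4921] F [0.6 0.3 0.2] w 0.001 j [-0.68  0.54  0.18  1.06  0.34  1.86  1.  ]
shift units [-0.74  0.1   1.3 ]
turn units [-0.034  0.     0.088]
tip [0.602 0.07  0.263] tcp target [0.611 0.156 0.412]
t 9.55 pos [0.6184 0.2664 0.4921] F [0.6 0.3 0.2] w 0.001 j [-0.68  0.54  0.18  1.06  0.34  1.86  1.  ]
shift units [-1.12  0.1   2.49]
turn units [-0.034  0.     0.088]
t 9.55 pos [0.6184 0.2664 0.4921] F [0.6 0.3 0.2] w 0.001 j [-0.68  0.54  0.18  1.06  0.34  1.86  1.  ]
shift units [-0.57 -3.32  5.48]
turn units [-0.058  6.     0.074]
```

View pics/scene8.png

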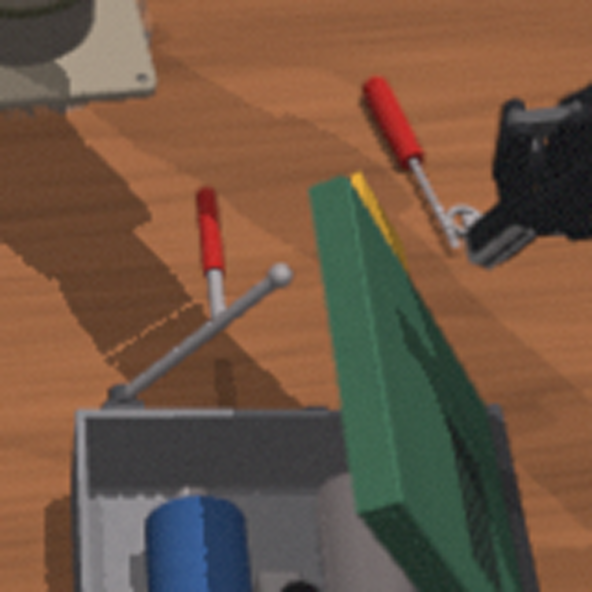

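View pics/top8.png

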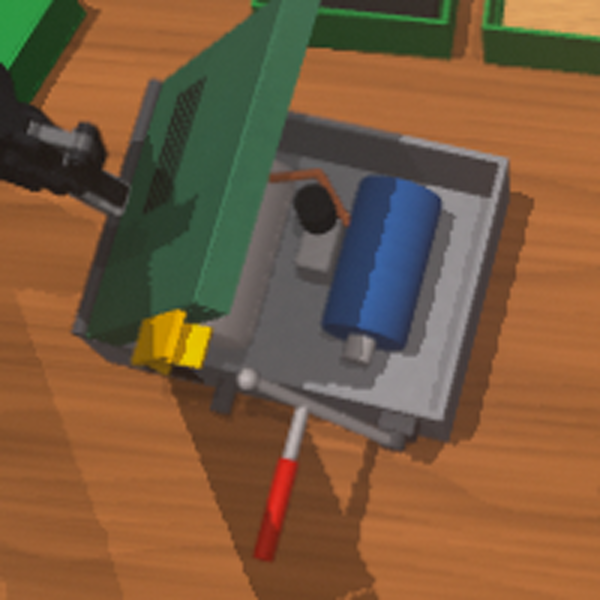

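Emit:
servo_tool:
  motion:
    - [[-0.15, 0, 0.26, 0, 0, 0], [-0.15, 0, 0.26, 0, 0, 0], [-0.15, 0, 0.26, 0, 0, 0], [-0.1, 0, 0.17, 0, 0, 0], [-0.1, 0, 0.17, 0, 0, 0], [-0.1, 0, 0.17, 0, 0, 0], [0, 0, 0, 0, 0, 0]]

```text
clock: 10.35
position: [0.6114, 0.2046, 0.4536]
ee_rot: [0.716, 0.649, -0.192, 0.17]
ft_force: [0.1, -0.3, 0.4]
grip_width: -0.002
```

```bash
python3 pre.py .95 30 0;python3 pre.py .69 30 0; python3 look.py 9
```

```text
tip [0.607 0.116 0.304] tcp target [0.616 0.202 0.454]
t 10.35 pos [0.6114 0.2046 0.4536] F [ 0.1 -0.3  0.4] w -0.002 j [-0.63  0.45  0.19  1.25  0.36  1.72  1.03]
shift units [-0.05  0.1   0.02]
turn units [ 0.006 -0.05   0.146]
tip [0.602 0.07  0.263] tcp target [0.611 0.156 0.412]
t 10.35 pos [0.6114 0.2046 0.4536] F [ 0.1 -0.3  0.4] w -0.002 j [-0.63  0.45  0.19  1.25  0.36  1.72  1.03]
shift units [-0.44  0.1   1.2 ]
turn units [ 0.006 -0.05   0.146]
t 10.35 pos [0.6114 0.2046 0.4536] F [ 0.1 -0.3  0.4] w -0.002 j [-0.63  0.45  0.19  1.25  0.36  1.72  1.03]
shift units [ 0.12 -3.33  4.18]
turn units [-0.032  5.95   0.142]
```

View pics/scene9.png

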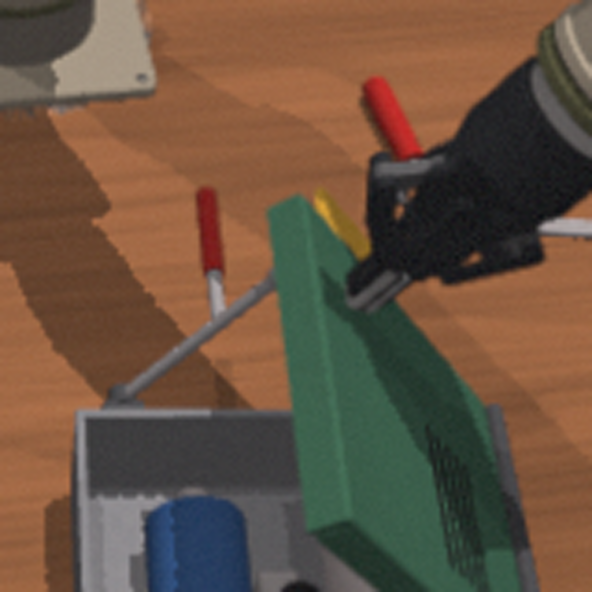

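View pics/top9.png

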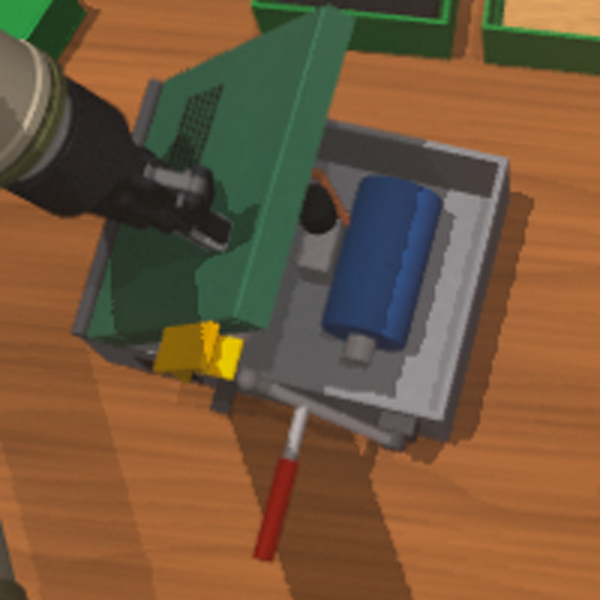

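Emit:
servo_tool:
  motion:
    - [[-0.06, 0, 0.12, 0, 0, 0], [-0.06, 0, 0.12, 0, 0, 0], [-0.05, 0, 0.12, 0, 0, 0], [-0.05, 0, 0.12, 0, 0, 0], [-0.04, 0, 0.12, 0, 0, 0], [-0.04, 0, 0.12, 0, 0, 0], [0, 0, 0, 0, 0, 0]]

```text
clock: 11.15
position: [0.6079, 0.1735, 0.4282]
ee_rot: [0.715, 0.65, -0.191, 0.17]
ft_force: [-0.1, 0.1, 0.2]
grip_width: 0.001
```

```bash
python3 pre.py .69 30 0; python3 look.py 10
```

```text
tip [0.602 0.07  0.263] tcp target [0.611 0.156 0.412]
t 11.15 pos [0.6079 0.1735 0.4282] F [-0.1  0.1  0.2] w 0.001 j [-0.6   0.43  0.19  1.34  0.37  1.65  1.04]
shift units [-0.15  0.1   0.45]
turn units [ 0.024 -0.064  0.17 ]
t 11.15 pos [0.6079 0.1735 0.4282] F [-0.1  0.1  0.2] w 0.001 j [-0.6   0.43  0.19  1.34  0.37  1.65  1.04]
shift units [ 0.41 -3.33  3.43]
turn units [-0.022  5.936  0.17 ]
```

View pics/scene10.png

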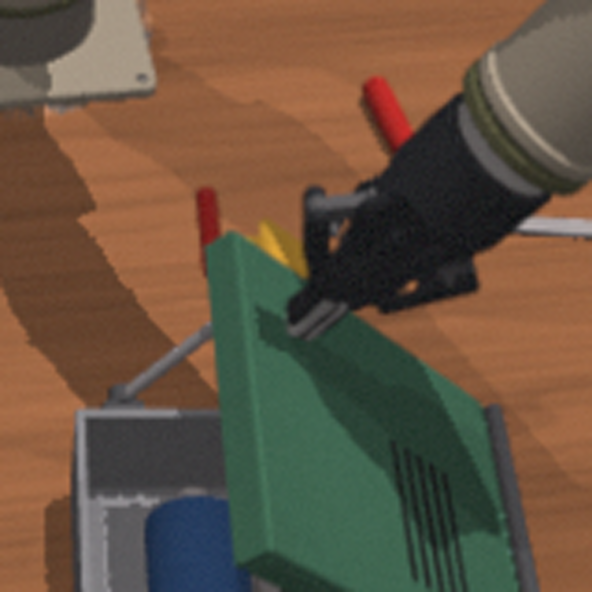

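View pics/top10.png

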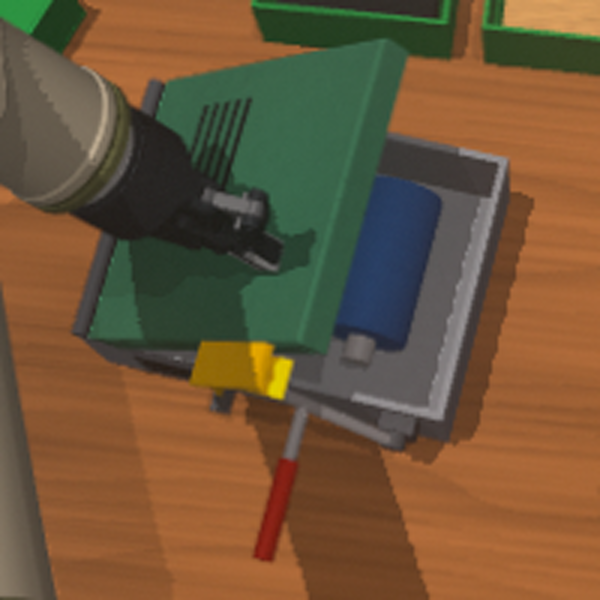

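Hood is now at roughly 0.75 with its socket over the ball, and the rod handle hasn't shifted. I'll keep pressing.

Emit:
servo_tool:
  motion:
    - [[-0.03, 0, 0.1, 0, 0, 0], [-0.03, 0, 0.1, 0, 0, 0], [-0.03, 0, 0.1, 0, 0, 0], [-0.03, 0, 0.1, 0, 0, 0], [0, 0, 0, 0, 0, 0]]

```text
clock: 11.75
position: [0.606, 0.1619, 0.4174]
ee_rot: [0.714, 0.653, -0.187, 0.17]
ft_force: [-0.4, 0.5, 0.8]
grip_width: -0.003
```

```bash
python3 pre.py .69 30 0; python3 look.py 11
```

```text
tip [0.602 0.07  0.263] tcp target [0.611 0.156 0.412]
t 11.75 pos [0.606  0.1619 0.4174] F [-0.4  0.5  0.8] w -0.003 j [-0.59  0.41  0.19  1.38  0.37  1.61  1.04]
shift units [-0.05  0.12  0.14]
turn units [ 0.11  -0.144  0.2  ]
t 11.75 pos [0.606  0.1619 0.4174] F [-0.4  0.5  0.8] w -0.003 j [-0.59  0.41  0.19  1.38  0.37  1.61  1.04]
shift units [ 0.5  -3.33  3.1 ]
turn units [0.056 5.856 0.22 ]
```

View pics/scene11.png

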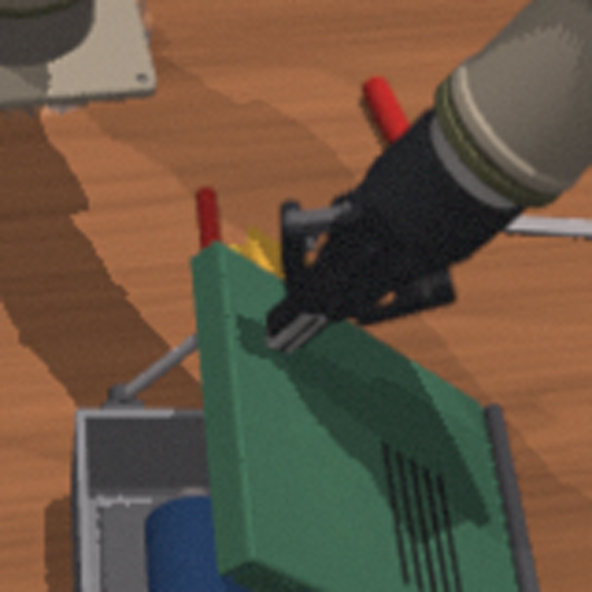

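View pics/top11.png

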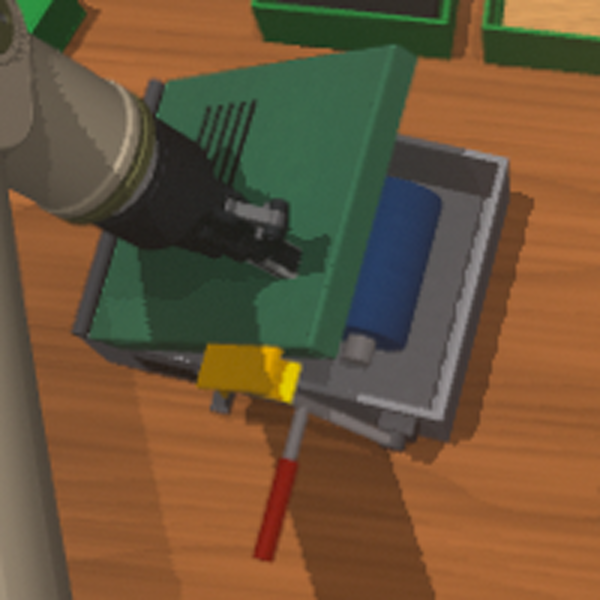

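Emit:
servo_tool:
  motion:
    - [[-0.02, 0, 0.08, 0, 0, 0], [-0.02, 0, 0.08, 0, 0, 0], [0, 0, 0, 0, 0, 0]]

```text
clock: 12.15
position: [0.6044, 0.1611, 0.4184]
ee_rot: [0.714, 0.655, -0.181, 0.171]
ft_force: [-0.4, -0.2, 0.5]
grip_width: -0.003
```

Emit:
servo_tool:
  motion:
    - [[-0.02, 0, 0.08, 0, 0, 0], [0, 0, 0, 0, 0, 0]]

```text
clock: 12.35
position: [0.6038, 0.1603, 0.4184]
ee_rot: [0.713, 0.656, -0.178, 0.171]
ft_force: [-0.8, 1.2, 3.2]
grip_width: 0.002
```

Emit:
servo_tool:
  motion:
    - [[-0.02, 0, 0.08, 0, 0, 0], [0, 0, 0, 0, 0, 0]]

```text
clock: 12.55
position: [0.603, 0.1598, 0.4187]
ee_rot: [0.713, 0.657, -0.175, 0.171]
ft_force: [-1.7, 0.8, 1.6]
grip_width: -0.002
```

```bash
python3 pre.py .69 30 0; python3 look.py 12
```

```text
tip [0.602 0.07  0.263] tcp target [0.611 0.156 0.412]
t 12.55 pos [0.603  0.1598 0.4187] F [-1.7  0.8  1.6] w -0.002 j [-0.59  0.4   0.19  1.4   0.37  1.58  1.05]
shift units [0.   0.17 0.15]
turn units [ 0.318 -0.342  0.246]
t 12.55 pos [0.603  0.1598 0.4187] F [-1.7  0.8  1.6] w -0.002 j [-0.59  0.4   0.19  1.4   0.37  1.58  1.05]
shift units [ 0.51 -3.33  3.05]
turn units [0.244 5.658 0.32 ]
```

View pics/scene12.png

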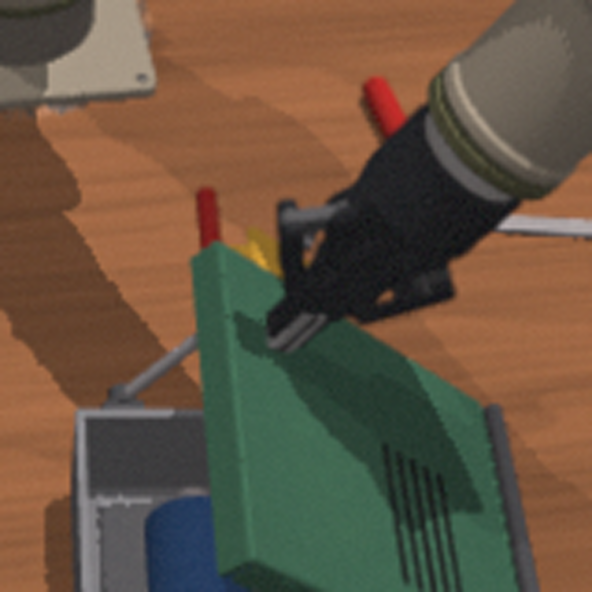

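View pics/top12.png

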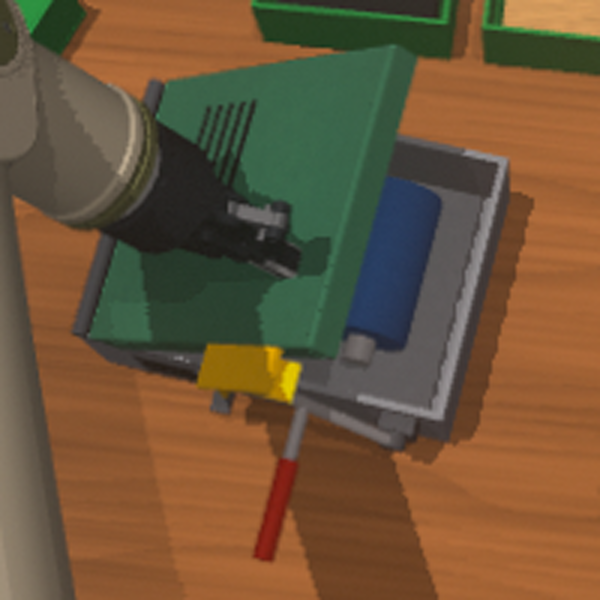

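```bash
python3 - <<'E'
from h import *
w=np.load('w.npy')
for b in(.62,.66,.69,.72,.75,.8):
    v=w.copy();v[8]=b;v[4]=.97;d=pts(v)
    print(b,[((proj('scene',d[k])+.5-[330,60])*3.7-.5).round(0) for k in('near','far')],[((proj('top',d[k])+.5-[150,70])*3-.5).round(0) for k in('near','far')])
E
python3 - <<'E'
import cv2
a=cv2.imread('pics/scene12.png'); cv2.imwrite('pics/s12z.png',cv2.resize(a[160:420,90:350],None,fx=2.2,fy=2.2))
E
```

```text
0.62 [array([189., 261.]), array([221., 578.])] [array([335., 357.]), array([414.,  56.])]
0.66 [array([202., 251.]), array([235., 570.])] [array([323., 352.]), array([404.,  49.])]
0.69 [array([211., 244.]), array([247., 564.])] [array([314., 348.]), array([396.,  43.])]
0.72 [array([222., 238.]), array([258., 558.])] [array([305., 344.]), array([387.,  38.])]
0.75 [array([232., 231.]), array([271., 552.])] [array([296., 340.]), array([379.,  33.])]
0.8 [array([250., 220.]), array([292., 543.])] [array([279., 334.]), array([364.,  24.])]
```

View pics/s12z.png

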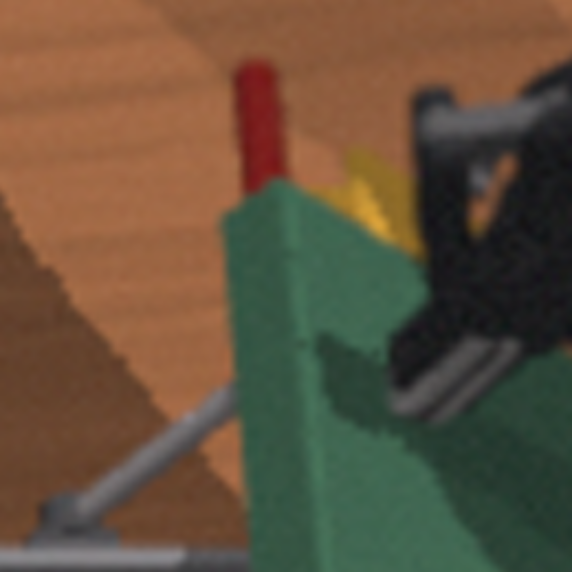

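Emit:
servo_tool:
  motion:
    - [[0, 0, 0.15, 0, 0, 0], [0, 0, 0.2, 0, 0, 0], [0, 0, 0.2, 0, 0, 0]]

```text
clock: 12.95
position: [0.5998, 0.1563, 0.4175]
ee_rot: [0.713, 0.66, -0.163, 0.173]
ft_force: [-27.2, 22.8, 69.2]
grip_width: 0.002
```

```bash
python3 look.py 13
```

```text
t 12.95 pos [0.5998 0.1563 0.4175] F [-27.2  22.8  69.2] w 0.002 j [-0.58  0.38  0.19  1.42  0.37  1.55  1.04]
shift units [ 0.52 -3.33  2.94]
turn units [0.468 5.484 0.364]
```

View pics/scene13.png

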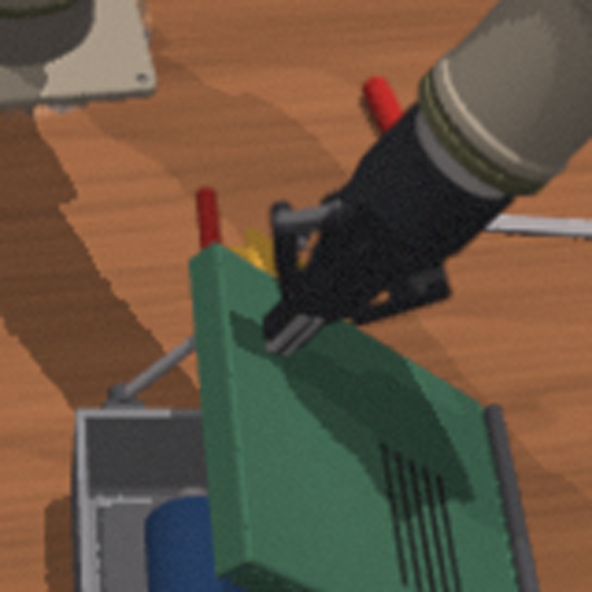

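Emit:
servo_tool:
  motion:
    - [[0, 0, -0.15, 0, 0, 0], [0, 0, -0.3, 0, 0, 0], [0.1, 0, -0.5, 0, 0, 0], [0.2, 0, -0.7, 0, 0, 0], [0.3, 0, -0.8, 0, 0, 0], [0.3, 0, -0.8, 0, 0, 0], [0, 0, 0, 0, 0, 0], [0, 0, 0, 0, 0, 0]]

```text
clock: 13.85
position: [0.6031, 0.2718, 0.5468]
ee_rot: [0.714, 0.658, -0.162, 0.174]
ft_force: [0.1, -1.1, -0.4]
grip_width: -0.001
```

```bash
python3 look.py 14; python3 - <<'E'
from workcell import cams
import cv2
cv2.imwrite('pics/full14.png',cams.camera('scene')['color'][:,:,::-1])
E
```

```text
t 13.85 pos [0.6031 0.2718 0.5468] F [ 0.1 -1.1 -0.4] w -0.001 j [-0.69  0.48  0.17  1.01  0.35  1.89  1.03]
shift units [-0.36 -3.33  6.29]
turn units [0.5   5.472 0.322]
```

View pics/scene14.png

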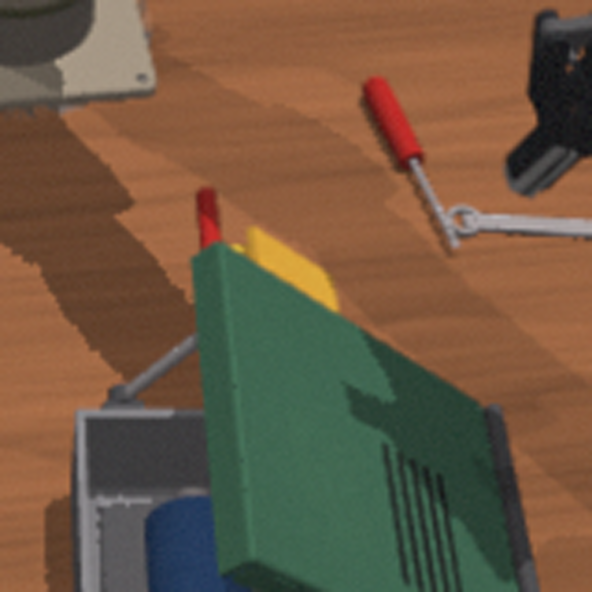

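View pics/top14.png

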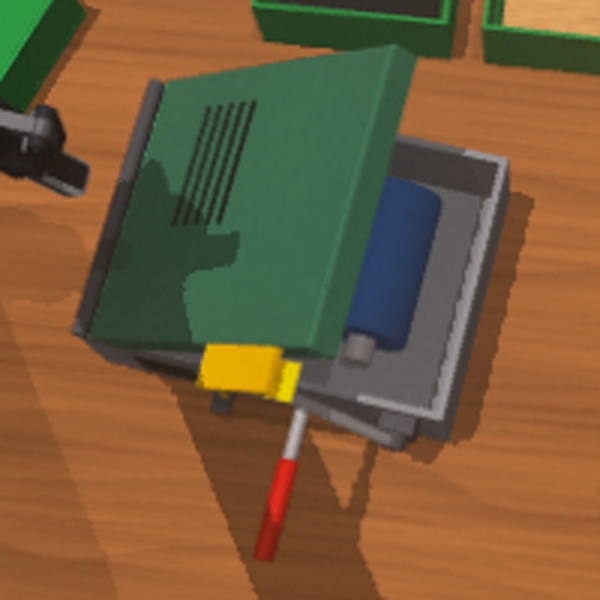

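View pics/full14.png

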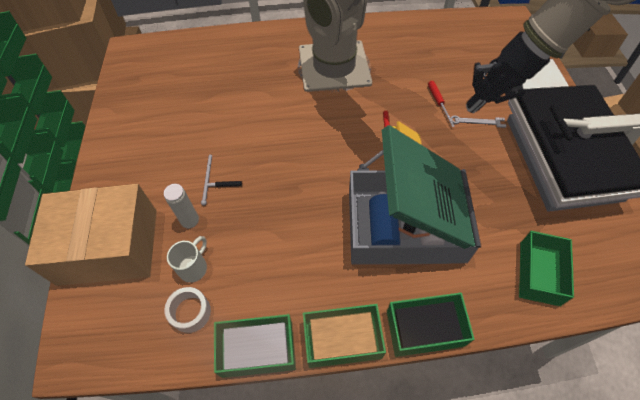

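The hood now rests on the rod at about 0.70 rad, the rod hasn't moved, the spare rod still lies at scene (208,180), and the arm is clear with about zero force. I'm handing in.

```bash
python3 -c "
from workcell import order
print(order.hand_in())"
```

```text
the job is handed in; nothing more can be done
None
```

The hood is propped on the rod and the job is handed in, at about 14 s on the clock. I swung the prop rod up by its handle and let go. Then I pressed the hood down from its hinge side with the closed fingertips until it stopped on the ball tip, and backed off.

**Last checks (from the pictures):**
- **Rod:** it stands at about 0.97 rad.
- **Hood:** it rests at about 0.70 rad and stayed there after I backed off.
- **Spare rod:** it has not moved.
- **Gripper:** it is about 10 cm or more clear of the hood, with the wrist force near zero.

**What went off plan or stayed unchecked:**
- **Press force:** the final press came out harder than I meant. It peaked at about 78 N at the wrist through the fingertips, under the 120 N wrist limit. The 40 N limit is stated for the arm and the gripper's body, so I took it not to cover the fingertips.
- **Tip in socket:** the socket hides the ball in both views. That it is seated and carrying the hood is inferred from the hood stopping firmly at the right angle and staying there unheld.
- **Pivot height:** my fit put the pivot about 4 mm lower than the later pictures suggest. This made no difference to the moves.

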